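Open the child-safe blade case by its two buttons

TASK

Open the child-safe blade case on the craft bench: press its two push buttons fully down together, one fingertip on each, and keep both held down while the slow lid swings up by itself until it stands open (let go too soon and its safety notch catches it almost shut); then let go and leave it open. Do not push or pull the lid itself, and leave the tin, the thread spool, the glue bottle and the pliers where they are: nothing is grasped in this job.

Things in the scene. Friction and masses are not known exactly. Their poses are not given: they have to be found in the camera images.
- case: the blade case: grey plastic box fixed to the bench, 190 (x) by 180 (y) by 46 mm high. Origin: centre of its underside, at bench height; own z up, own +x from its front deck to the lid's hinge, own +y to its left side. Front deck (own x from -95 to -36 mm) is flat, level, solid, 46 mm high, and carries the two buttons at own x = -64 mm, y = +32 and -32 mm. Behind a 6 mm gap lies the lid (own x from -30 to +92 mm), its top level with the deck when shut
- button_left_top (a point): centre of the top of the left push button (the one on own +y of the case): round black cap of 24 mm diameter in a 33 mm steel bezel, its top 9 mm above the deck (55 mm above the bench) when up; the point moves down with the cap. The two buttons are 64 mm apart between centres
- button_right_top (a point): centre of the top of the right push button (own -y of the case), the same as the left one
- button_left (a joint): how far the left button is pressed straight down, in m: 0 up, 0.006 against its stop (top then 3 mm above the deck). Sprung: it starts to move at 2 N, reaches the stop at 5 N, and comes back up by itself. It draws back its own catch on the lid, which is clear from about 0.003 on; the lid is freed only when both catches are clear at once. Both buttons count as held down above 0.004 each
- button_right (a joint): the same for the right button
- lid_hinge (a joint): angle of the lid in rad: 0 shut, 1.75 fully open at its stop, a little past upright (sprung and damped: once freed it rises by itself in about 2 to 3 s, front edge up and away from the buttons, and stays up. If the buttons are let go while it is less than about 0.2 rad open, the safety notch catches it there and both must be pressed again)
- lid: the lid: grey frame with a clear pane, 123 by 180 by 7 mm, hinged along the far (own +x) top edge of the case. Origin: on the hinge line; own x points from the lid's front edge to the hinge
- tin: round aluminium tin, 66 mm diameter, 25 mm high, loose, standing beside the case; origin: centre of its underside
- spool: wooden thread spool, 38 mm diameter, 45 mm high, loose, standing beside the case; origin: centre of its underside
- glue: white glue bottle with a blue pointed cap, 36 mm diameter, 101 mm high, loose, standing beside the case; origin: centre of its underside
- pliers: small pliers with mauve handles, 135 mm long, 53 mm wide, 11 mm high, loose, lying in front of the case (own -x side of it); origin: mid-length, on the bench; own +x points to the jaws

How it is judged:
By the outcome, as a careful person would: the job done as asked, in the order asked, and still so for the second after the job is handed in, with the robot touching nothing.
It also fails if it takes over 32 s, if anything falls off the work surface, if the arm or the gripper's body presses on something with over 40 N, if the wrist force passes 120 N, or if a joint passes its speed limit or range.

ROBOT

A 6-joint arm with a two-finger parallel gripper is mounted at the origin on the work surface. World frame = base frame: x ahead of the robot, y to its left, z up, the work surface at z = 0. Lengths are in mm, angles in rad, forces in N, time in s.
With the tool pointing down it reaches from about 275 to 1000 mm from the base axis. Payload 8.4 kg.
Tool frame: the origin (TCP) lies midway between the tips of the shut fingers; the grasp point (between the pads) lies 19 mm behind it; z points along the fingers, y is the line along which they close (so a half turn about z gives the same grasp; the last joint's range is limited). The gripper opens to 85 mm and grips with 20 to 120 N. Pads are 22 mm wide; open, the fingers measure 114 mm over their backs; the gripper's body (76 mm by 85 mm) begins 54 mm behind the grasp point. The pads swing forward as they close: fully open they stand 13 mm farther back than shut.
Start: joints at [1.195, 0.353, 1.633, -0, 1.155, -0.002], TCP at [228.221, 581.845, 231.281] pointing down, gripper open.
Joint ranges: [-2.63, 2.63], [-0.92, 2.1], [0.06, 2.66], [-1.3, 4.44], [0, 2.69], [-3.02, 3.02]. Speed limits (rad/s): [2.22, 2.22, 2.79, 3.14, 3.14, 3.14].

INTERFACE

Orientations are given as [roll, pitch, yaw] about the fixed x, y, z axes, in that order (R = Rz(yaw) Ry(pitch) Rx(roll)).
In Python, from rig import telemetry, optics, r gives the robot as it stands.
- The arm moves only by the tool play_rows, never from a script. Its arguments are lists of equal length, an entry for each row: "dp": the shift along the tool's x, y, z in units of 40 mm (1.0 is 40 mm), a list of three; "rot": the turn, a rotation vector about the tool's x, y, z in units of 6 degrees (1.0 is 6 degrees), a list of three. In form: {"dp": [[tx, ty, tz], ...], "rot": [[ax, ay, az], ...]}. A call has 1 to 5 rows; each row is the pose to reach, as a shift and turn from the pose commanded when the call began, along the tool's axes at that moment; what a row does not reach only later rows make up. A row lasts 1/12 s, in which the tool goes at most 41.7 mm and 7.16 degrees, less where a joint would pass 70% of its speed; a pose out of reach is approached as far as the arm can. A call with a gripper value outside its range is refused whole. "fingers" is the opening, from 0 (shut) to 1 (fully open), set as the call begins (left out, the last holds). The fingers move at their own pace and stop on an object; "grip_force" is the grip in N (left out, the last holds). Time passes only in rows, so rows that repeat a pose let the fingers close. It gives the time, the measured TCP pose, the force, the opening and the grip force at its end, in the units of the state.
- telemetry.sense(): the state, without advancing time (a new reading comes with each control period).
- optics.grab_frame(name): name is "scene" or "top"; returns a dict with "color" (420x560x3 uint8, red, green, blue), "mtx" (3x3 intrinsics, pixels), "R" (3x3) and "t" (3): a world point X has camera coordinates R X + t. Camera axes: x right, y down, z forward; pixel columns grow to the right and rows downward; lengths in mm; the calibration is good to about 2 mm. A picture is of the moment at which its call begins. There is no depth.
- r.sign_off(): hands the job in; it is judged then, once.
The state is a dict: "clock": time; "qpos": joint angles; "qvel": joint speeds; "joint_efforts": joint torques, N m; "eef_pos": TCP position; "tcp_rot": TCP orientation; "contact_force": force on the tool from outside, world axes, zero at the start; "wrist_torque": the same for the moment, N m; "opening": opening from 0.0 (shut) to 1.0 (fully open); "grasp_force": force on a finger pad.
Only numpy, scipy, OpenCV 4.12 (cv2) and the standard library are available. Lean on these libraries where they do the work, as an engineer would, in place of code of your own. Each camera call takes 0.05 s, during which the arm holds its last target. There are 200 camera calls.

## Working session

There is one attempt and no reset: what is moved stays moved. The work goes in short steps, Python scripts to look and compute and a tool call to move; the robot and the scene stay as the last step left them, time stands still between calls to the robot, and variables do not carry over. Pictures are saved under pics/ and viewed, at most 10 in all, crops included, and the job is handed in when it is done.

Besides the shell and the picture viewer there is one more tool, called after "Request:" as name(argument=value, ...) on one line, values as JSON. play_rows: Moves the arm, as the interface text tells. Its arguments: {"type":"object","properties":{"dp":{"type":"array"},"rot":{"type":"array"},"fingers":{"type":"number"},"grip_force":{"type":"number"}},"required":["dp","rot"]}

```bash
mkdir -p pics
python3 - <<'E'
from rig import telemetry, optics, r
import cv2
for n in("top","scene"):
    f=optics.grab_frame(n); cv2.imwrite(f"pics/{n}0.png",f["color"][:,:,::-1])
    import pickle; pickle.dump(f,open(f"{n}.pkl","wb"))
s=telemetry.sense(); print(s)
E
```

```text
{'clock': 0.1, 'qpos': array([ 1.19460223e+00,  3.53586625e-01,  1.63404365e+00, -5.16340388e-05,
        1.15518254e+00, -2.38848442e-03]), 'qvel': array([-5.61055249e-04, -2.06584925e-03, -9.70342369e-04, -5.84300653e-09,
        8.53259001e-04, -1.69493364e-03]), 'joint_efforts': array([ 8.57094790e-06, -6.06355333e+01, -3.42819679e+01,  4.19705486e-05,
        3.94400849e-03,  2.22698753e-05]), 'eef_pos': array([228.08241656, 581.45344026, 230.63880987]), 'tcp_rot': array([-3.14037238e+00,  4.42984276e-05,  2.76780795e+00]), 'contact_force': array([0.24281403, 0.07356228, 0.13165588]), 'wrist_torque': array([-0.02374895,  0.01427357,  0.02396669]), 'grasp_force': 0.0, 'opening': 1.000967008206138}
```

View pics/top0.png

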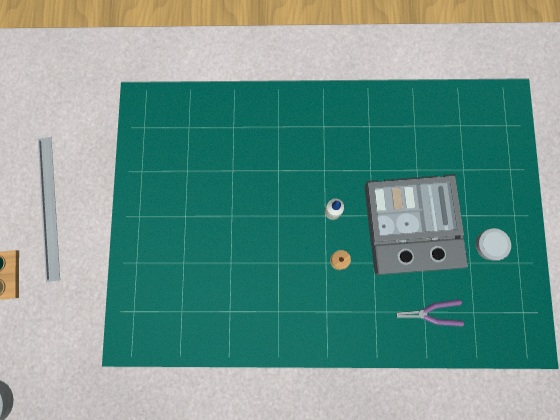

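View pics/scene0.png

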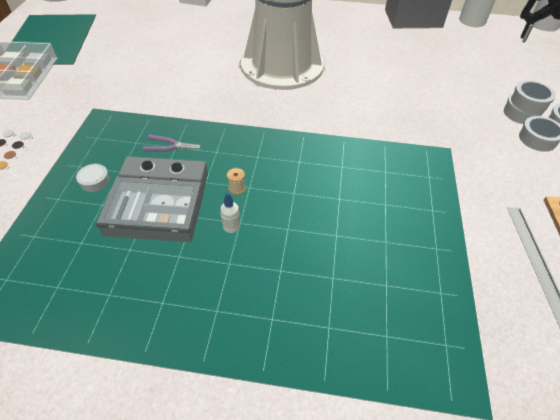

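The top view shows the two black buttons at about (405,257) and (438,254). In the scene view they are at (147,166) and (177,168). Next I segment them and cast rays.

```bash
cat > h.py <<'E'
import numpy as np, cv2, pickle
def ray(f,uv):
    d=np.linalg.inv(f["mtx"])@np.array([*uv,1.]); R=np.array(f["R"]); t=np.array(f["t"]).ravel()
    d=R.T@d; return -R.T@t, d/np.linalg.norm(d)
def onplane(f,uv,z):
    o,d=ray(f,uv); return o+d*(z-o[2])/d[2]
def tri(fa,a,fb,b):
    A=[];y=[]
    for f,uv in((fa,a),(fb,b)):
        o,d=ray(f,uv);P=np.eye(3)-np.outer(d,d);A.append(P);y.append(P@o)
    return np.linalg.lstsq(np.vstack(A),np.hstack(y),rcond=None)[0]
def dark(f,box,thr=40):
    x0,y0,x1,y1=box; g=f["color"][y0:y1,x0:x1].max(2)
    n,l,s,c=cv2.connectedComponentsWithStats((g<thr).astype(np.uint8))
    return [(s[i,4],c[i]+[x0,y0]) for i in range(1,n) if s[i,4]>15]
E
python3 - <<'E'
from h import *
T=pickle.load(open("top.pkl","rb"));S=pickle.load(open("scene.pkl","rb"))
a=dark(T,(390,243,455,270));b=dark(S,(135,158,190,177));print(a,b)
if len(a)==2 and len(b)==2:
    a=[x[1] for x in sorted(a,key=lambda q:q[1][0])];b=[x[1] for x in sorted(b,key=lambda q:-q[1][0])]
    pt=[onplane(T,x,55) for x in a];ps=[onplane(S,x,55) for x in b]
    print(pt,ps,np.linalg.norm(pt[0]-pt[1]),np.linalg.norm(ps[0]-ps[1]))
    print([tri(T,x,S,y) for x,y in zip(a,b)])
    for p in (pt,ps):
        m=(p[0]+p[1])/2;d=p[0]-p[1];print(m,np.arctan2(d[1],d[0]))
# case deck outline corners (front), top view
print([onplane(T,u,46) for u in((378,273),(467,267))])
cv2.imwrite("pics/c.png",np.hstack([cv2.resize(T["color"][165:285,350:490],None,fx=3,fy=3),cv2.resize(S["color"][125:245,90:215],None,fx=3,fy=3)])[:,:,::-1])
E
```

```text
[(np.int32(99), array([437.73737374, 253.74747475])), (np.int32(94), array([405.55319149, 256.40425532]))] []
[array([ 478.99839517, -100.47518103,   46.        ]), array([ 490.93455077, -276.5106297 ,   46.        ])]
```

View pics/c.png

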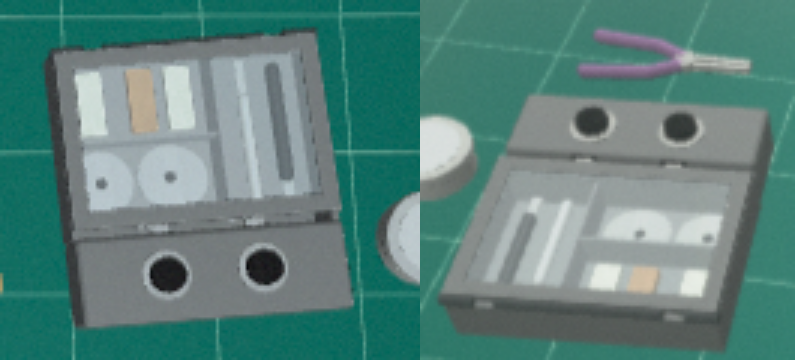

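The crop shows both black caps clearly in each view, in steel bezels. They sit mid-deck, with the latch and the 6 mm gap behind them, and the pliers lie in front of the case. The scene mask needs a higher threshold.

Run:
```python
from h import *
np.set_printoptions(precision=1,suppress=True)
T=pickle.load(open("top.pkl","rb"));S=pickle.load(open("scene.pkl","rb"))
a=[x[1] for x in sorted(dark(T,(390,243,455,270)),key=lambda q:q[1][0])]
for th in(55,65):
    b=dark(S,(135,158,190,177),th);print(b)
    if len(b)!=2: continue
    b=[x[1] for x in sorted(b,key=lambda q:-q[1][0])]
    pt=[onplane(T,x,55) for x in a];ps=[onplane(S,x,55) for x in b]
    for p in (pt,ps,[tri(T,x,S,y) for x,y in zip(a,b)]):
        d=p[0]-p[1];print(p,np.linalg.norm(d),(p[0]+p[1])/2,"yaw %.3f"%(np.arctan2(d[1],d[0])-np.pi/2))
```

```text
[]
[(np.int32(56), array([146.9, 165. ])), (np.int32(56), array([176.2, 167.1]))]
[array([ 511.3, -154. ,   55. ]), array([ 516.5, -217.5,   55. ])] 63.6389119187873 [ 513.9 -185.7   55. ] yaw 0.082
[array([ 513.1, -153.6,   55. ]), array([ 517.4, -216.9,   55. ])] 63.53063093780712 [ 515.2 -185.3   55. ] yaw 0.069
[array([ 511.4, -154.5,   53.2]), array([ 516.5, -217.6,   54. ])] 63.395669924925656 [ 513.9 -186.1   53.6] yaw 0.082
```

Both views agree: the buttons' midpoint is about (514.5, -185.6), the spacing is 63.5 mm against 64 expected, and the case yaw is about 0.077. Next I compute the approach move.

```bash
cat > go.py <<'E'
import sys, numpy as np
from scipy.spatial.transform import Rotation as Ro
from rig import telemetry
np.set_printoptions(precision=3,suppress=True)
s=telemetry.sense(); R=Ro.from_euler("xyz",s["tcp_rot"]); p=s["eef_pos"]
x,y,z,yaw=map(float,sys.argv[1:5])
G=Ro.from_euler("xyz",[np.pi,0,yaw])
print("t",s["clock"],p,s["tcp_rot"],"q",s["qpos"],"F",s["contact_force"],"open",s["opening"])
print("dp",R.inv().apply(np.array([x,y,z])-p)/40,"rot",np.degrees((R.inv()*G).as_rotvec())/6)
E
python3 go.py 512.5 -185.7 160 0.077
```

```text
t 0.1 [228.082 581.453 230.639] [-3.14   0.     2.768] q [ 1.195  0.354  1.634 -0.     1.155 -0.002] F [0.243 0.074 0.132] open 1.000967008206138
dp [-13.622 -15.256   1.785] rot [-0.003  0.016 25.695]
```

Request:
play_rows(dp=[[-0.4, -0.5, 0], [-1.0, -1.1, 0], [-1.7, -1.9, 0], [-2.4, -2.7, 0], [-3.0, -3.4, 0]], rot=[[0, 0, 1.0], [0, 0, 2.1], [0, 0, 3.2], [0, 0, 4.3], [0, 0, 5.4]], fingers=0.58)

```text
clock: 0.52
eef_pos: [290.3, 409.3, 230.8]
tcp_rot: [-3.141, 0.001, 2.197]
contact_force: [1.0, -0.0, 0.2]
opening: 0.578
grasp_force: 0.0
```

```bash
python3 go.py 512.5 -185.7 200 0.077
```

```text
t 0.5167 [290.277 409.266 230.786] [-3.141  0.001  2.197] q [ 0.951  0.162  1.892 -0.     1.089  0.325] F [ 0.982 -0.006  0.232] open 0.5783578615527106
dp [-15.306  -4.22    0.782] rot [ 0.001  0.012 20.247]
```

Request:
play_rows(dp=[[-0.9, -0.25, 0], [-1.8, -0.5, 0], [-2.7, -0.75, 0], [-3.6, -1.0, 0], [-4.5, -1.25, 0]], rot=[[0, 0, 1.1], [0, 0, 2.2], [0, 0, 3.3], [0, 0, 4.4], [0, 0, 5.5]])

```text
clock: 0.93
eef_pos: [356.2, 234.8, 231.2]
tcp_rot: [-3.142, 0.0, 1.621]
contact_force: [-0.0, 0.2, -1.7]
opening: 0.577
grasp_force: 0.0
```

```bash
python3 go.py 512.5 -185.7 200 0.077
```

```text
t 0.9333 [356.176 234.821 231.175] [-3.142  0.     1.621] q [ 0.579  0.036  2.033 -0.     1.072  0.529] F [-0.05   0.243 -1.742] open 0.5770702200135384
dp [-10.696   3.376   0.78 ] rot [ 0.     0.001 14.744]
```

Request:
play_rows(dp=[[-0.9, 0.3, 0], [-1.8, 0.6, 0], [-2.6, 0.85, 0], [-3.5, 1.1, 0], [-4.3, 1.4, 0]], rot=[[0, 0, 1.1], [0, 0, 2.2], [0, 0, 3.3], [0, 0, 4.4], [0, 0, 5.5]])

```text
clock: 1.35
eef_pos: [421.4, 65.9, 231.2]
tcp_rot: [-3.141, 0.0, 1.045]
contact_force: [1.0, 1.1, 0.2]
opening: 0.582
grasp_force: 0.0
```

```bash
python3 go.py 512.5 -185.7 180 0.077
```

```text
t 1.35 [421.397  65.91  231.201] [-3.141  0.     1.045] q [ 0.152  0.036  2.033 -0.     1.072  0.678] F [1.036 1.114 0.249] open 0.5820606031981456
dp [-4.295  5.129  1.281] rot [-0.     0.004  9.24 ]
```

Request:
play_rows(dp=[[-0.5, 0.6, 0], [-1.1, 1.3, 0], [-1.7, 2.0, 0], [-2.2, 2.6, 0], [-2.7, 3.2, 0]], rot=[[0, 0, 1.1], [0, 0, 2.2], [0, 0, 3.3], [0, 0, 4.4], [0, 0, 5.5]])

```text
clock: 1.77
eef_pos: [479.1, -91.2, 231.1]
tcp_rot: [-3.141, 0.0, 0.468]
contact_force: [0.0, 1.2, -0.1]
opening: 0.577
grasp_force: 0.0
```

```bash
python3 go.py 512.5 -185.7 130 0.077
```

```text
t 1.7667 [479.059 -91.247 231.125] [-3.141  0.     0.468] q [-0.191  0.138  1.919  0.     1.084  0.911] F [ 0.038  1.157 -0.116] open 0.5768714499569743
dp [-0.319  2.485  2.528] rot [-0.001  0.002  3.734]
```

Request:
play_rows(dp=[[0, 0.8, 0.4], [-0.1, 1.5, 1.0], [-0.2, 2.1, 1.6], [-0.3, 2.3, 2.2], [-0.3, 2.4, 2.5]], rot=[[0, 0, 1.0], [0, 0, 2.0], [0, 0, 3.0], [0, 0, 3.6], [0, 0, 3.7]])

```text
clock: 2.18
eef_pos: [510.6, -181.4, 128.3]
tcp_rot: [-3.14, 0.004, 0.082]
contact_force: [-0.5, 1.8, -0.3]
opening: 0.58
grasp_force: 0.0
```

Request:
play_rows(dp=[[0, 0, 0], [0, 0, 0]], rot=[[0, 0, 0], [0, 0, 0]])

```text
clock: 2.35
eef_pos: [511.7, -179.7, 131.1]
tcp_rot: [-3.141, 0.002, 0.089]
contact_force: [0.7, 0.5, 0.5]
opening: 0.584
grasp_force: 0.0
```

```bash
python3 go.py 512.5 -185.7 80 0.077
python3 - <<'E'
from h import *
from rig import optics
out=[]
for n,b in(("top",(350,165,490,285)),("scene",(90,80,230,200))):
    f=optics.grab_frame(n);pickle.dump(f,open(n+"1.pkl","wb"));x0,y0,x1,y1=b
    out.append(cv2.resize(f["color"][y0:y1,x0:x1],(400,343)))
cv2.imwrite("pics/d.png",np.hstack(out)[:,:,::-1])
E
```

```text
t 2.35 [ 511.728 -179.653  131.073] [-3.141  0.002  0.089] q [-0.341  0.347  1.898  0.     0.898  1.141] F [0.704 0.451 0.501] open 0.5843479699405247
dp [0.008 0.153 1.277] rot [-0.009  0.015  0.115]
```

View pics/d.png

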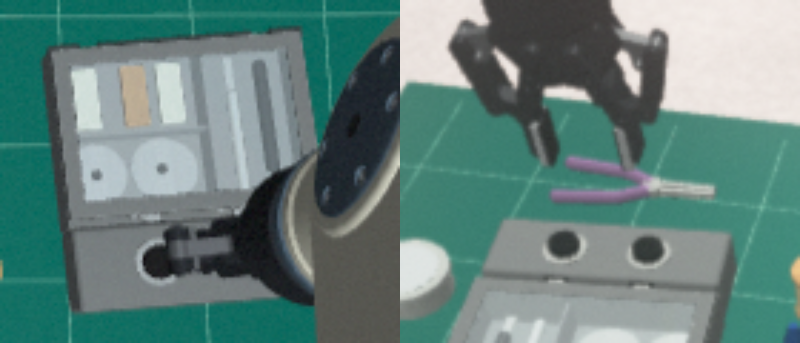

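The view shows the fingertips above the deck and roughly over the buttons. In the scene crop the tips are at (545,160) and (632,162), and the caps at (565,246) and (648,250). Next I check the tip spacing.

Run:
```python
from h import *
S=pickle.load(open("scene1.pkl","rb"))
for z in(121,126,131):
    a,b=[onplane(S,u,z) for u in((90+145/2.857,80+160/2.857),(90+232/2.857,80+162/2.857))]
    print(z,a,b,np.linalg.norm(a-b))
x=S["color"][105:142,120:195]
cv2.imwrite("pics/e.png",cv2.resize(x,(760,375),interpolation=cv2.INTER_NEAREST)[:,:,::-1])
```

```text
121 [ 500.59127291 -220.35991431  121.        ] [ 492.3357319  -158.60469603  121.        ] 62.304582033406014
126 [ 505.92991032 -217.13539007  126.        ] [ 497.74620207 -155.91751372  126.        ] 61.7624600043769
131 [ 511.26854773 -213.91086583  131.        ] [ 503.15667225 -153.2303314   131.        ] 61.220337975347775
```

View pics/e.png

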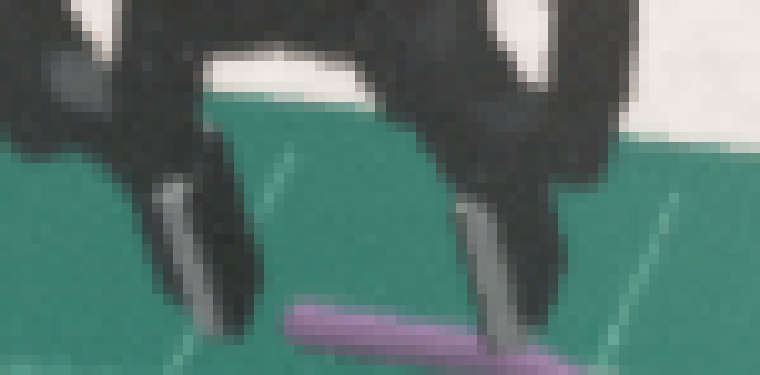

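Request:
play_rows(dp=[[0, 0.05, 0.3], [0, 0.1, 0.7], [0, 0.15, 1.1], [0, 0.15, 1.4], [0, 0.15, 1.4]], rot=[[0, 0, 0.1], [0, 0, 0.1], [0, 0, 0.1], [0, 0, 0.1], [0, 0, 0.1]], fingers=0.63)

```text
clock: 2.87
eef_pos: [511.5, -185.4, 73.4]
tcp_rot: [-3.14, 0.003, 0.077]
contact_force: [0.2, 0.2, -0.3]
opening: 0.628
grasp_force: 0.0
```

```bash
python3 go.py 512.5 -185.7 50 0.077
python3 - <<'E'
from h import *
from rig import optics
f=optics.grab_frame("scene");pickle.dump(f,open("scene2.pkl","wb"))
cv2.imwrite("pics/f.png",cv2.resize(f["color"][115:190,105:205],(800,600),interpolation=cv2.INTER_CUBIC)[:,:,::-1])
E
```

```text
t 2.8667 [ 511.471 -185.415   73.373] [-3.14   0.003  0.077] q [-0.351  0.435  1.928  0.     0.781  1.143] F [ 0.201  0.176 -0.278] open 0.6279072841018393
dp [0.027 0.01  0.584] rot [-0.011  0.024  0.   ]
```

View pics/f.png

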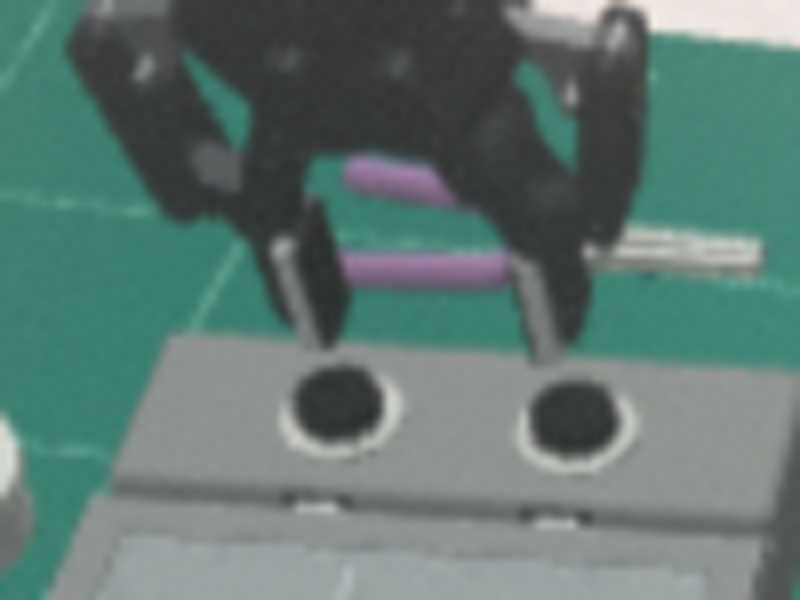

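The tips are at about (325,345) and (557,355). They sit over the caps at (340,405) and (572,418), and the spacing matches. I lower now while watching the force.

Request:
play_rows(dp=[[0.03, 0, 0.15], [0.03, 0, 0.3], [0.03, 0, 0.4], [0.03, 0, 0.45], [0.03, 0, 0.5]], rot=[[0, 0, 0], [0, 0, 0], [0, 0, 0], [0, 0, 0], [0, 0, 0]])

```text
clock: 3.33
eef_pos: [513.9, -186.1, 55.1]
tcp_rot: [-3.142, 0.0, 0.076]
contact_force: [-0.5, 0.2, -0.5]
opening: 0.631
grasp_force: 0.0
```

Request:
play_rows(dp=[[-0.03, 0, 0.05], [-0.03, 0, 0.1], [-0.03, 0, 0.15], [-0.03, 0, 0.2], [-0.03, 0, 0.22]], rot=[[0, 0, 0], [0, 0, 0], [0, 0, 0], [0, 0, 0], [0, 0, 0]])

```text
clock: 3.75
eef_pos: [512.6, -186.3, 46.8]
tcp_rot: [3.142, 0.0, 0.076]
contact_force: [-2.1, 0.4, 8.7]
opening: 0.632
grasp_force: 4.2
```

Request:
play_rows(dp=[[0, 0, 0.04], [0, 0, 0.06], [0, 0, 0.08]], rot=[[0, 0, 0], [0, 0, 0], [0, 0, 0]])

```text
clock: 4.0
eef_pos: [512.6, -186.3, 45.0]
tcp_rot: [-3.142, 0.0, 0.076]
contact_force: [-10.8, 3.4, 35.8]
opening: 0.631
grasp_force: 18.3
```

Request:
play_rows(dp=[[0, 0, -0.01], [0, 0, -0.01], [0, 0, -0.01], [0, 0, -0.01], [0, 0, -0.01]], rot=[[0, 0, 0], [0, 0, 0], [0, 0, 0], [0, 0, 0], [0, 0, 0]])

```text
clock: 4.42
eef_pos: [512.6, -186.3, 45.2]
tcp_rot: [3.141, -0.0, 0.076]
contact_force: [-6.6, 2.6, 20.4]
opening: 0.631
grasp_force: 10.5
```

Run:
```python
from h import *
from rig import optics,telemetry
f=optics.grab_frame("scene")
cv2.imwrite("pics/g.png",cv2.resize(f["color"][115:245,85:225],(646,600),interpolation=cv2.INTER_CUBIC)[:,:,::-1])
s=telemetry.sense();print(s["contact_force"],s["wrist_torque"],s["tcp_rot"])
```

```text
[-6.65501395  1.9431721  21.01201006] [ 0.35526976  1.11642004 -0.03317884] [ 3.14150015e+00 -4.76055665e-05  7.64666110e-02]
```

View pics/g.png

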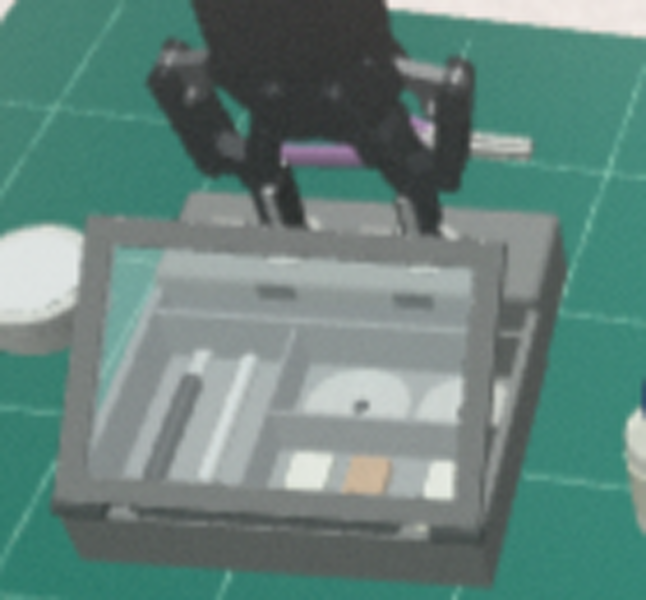

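The lid is already rising clear of the gripper, with both fingertips on the buttons and its front edge near row 240 of the crop. I keep holding.

Request:
play_rows(dp=[[0, 0, 0], [0, 0, 0], [0, 0, 0], [0, 0, 0], [0, 0, 0]], rot=[[0, 0, 0], [0, 0, 0], [0, 0, 0], [0, 0, 0], [0, 0, 0]])

```text
clock: 4.88
eef_pos: [512.6, -186.3, 45.2]
tcp_rot: [3.141, -0.0, 0.076]
contact_force: [-6.6, 2.7, 21.4]
opening: 0.627
grasp_force: 10.5
```

Request:
play_rows(dp=[[0, 0, 0], [0, 0, 0], [0, 0, 0], [0, 0, 0], [0, 0, 0]], rot=[[0, 0, 0], [0, 0, 0], [0, 0, 0], [0, 0, 0], [0, 0, 0]])

```text
clock: 5.3
eef_pos: [512.6, -186.3, 45.1]
tcp_rot: [3.142, 0.0, 0.076]
contact_force: [-7.5, 1.9, 21.2]
opening: 0.629
grasp_force: 10.5
```

Request:
play_rows(dp=[[0, 0, 0], [0, 0, 0], [0, 0, 0], [0, 0, 0], [0, 0, 0]], rot=[[0, 0, 0], [0, 0, 0], [0, 0, 0], [0, 0, 0], [0, 0, 0]])

```text
clock: 5.72
eef_pos: [512.6, -186.3, 45.2]
tcp_rot: [3.142, -0.0, 0.076]
contact_force: [-6.4, 2.3, 21.5]
opening: 0.628
grasp_force: 10.5
```

Request:
play_rows(dp=[[0, 0, 0], [0, 0, 0], [0, 0, 0], [0, 0, 0], [0, 0, 0]], rot=[[0, 0, 0], [0, 0, 0], [0, 0, 0], [0, 0, 0], [0, 0, 0]])

```text
clock: 6.13
eef_pos: [512.6, -186.3, 45.2]
tcp_rot: [3.142, -0.0, 0.077]
contact_force: [-6.1, 1.8, 21.9]
opening: 0.628
grasp_force: 10.5
```

Request:
play_rows(dp=[[0, 0, 0], [0, 0, 0], [0, 0, 0], [0, 0, 0], [0, 0, 0]], rot=[[0, 0, 0], [0, 0, 0], [0, 0, 0], [0, 0, 0], [0, 0, 0]])

```text
clock: 6.55
eef_pos: [512.6, -186.3, 45.2]
tcp_rot: [3.141, -0.0, 0.076]
contact_force: [-6.2, 2.1, 20.4]
opening: 0.627
grasp_force: 10.5
```

Request:
play_rows(dp=[[0, 0, 0], [0, 0, 0], [0, 0, 0], [0, 0, 0], [0, 0, 0]], rot=[[0, 0, 0], [0, 0, 0], [0, 0, 0], [0, 0, 0], [0, 0, 0]])

```text
clock: 6.97
eef_pos: [512.7, -186.3, 45.2]
tcp_rot: [3.141, -0.0, 0.076]
contact_force: [-6.5, 2.8, 20.9]
opening: 0.63
grasp_force: 10.5
```

Request:
play_rows(dp=[[0, 0, 0], [0, 0, 0], [0, 0, 0], [0, 0, 0], [0, 0, 0]], rot=[[0, 0, 0], [0, 0, 0], [0, 0, 0], [0, 0, 0], [0, 0, 0]])

```text
clock: 7.38
eef_pos: [512.6, -186.3, 45.2]
tcp_rot: [3.142, 0.0, 0.076]
contact_force: [-7.0, 2.2, 20.2]
opening: 0.631
grasp_force: 10.5
```

Run:
```python
from h import *
from rig import optics,telemetry
f=optics.grab_frame("scene")
cv2.imwrite("pics/i.png",cv2.resize(f["color"][85:245,65:235],(637,600),interpolation=cv2.INTER_CUBIC)[:,:,::-1])
```

```text
(no output)
```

View pics/i.png

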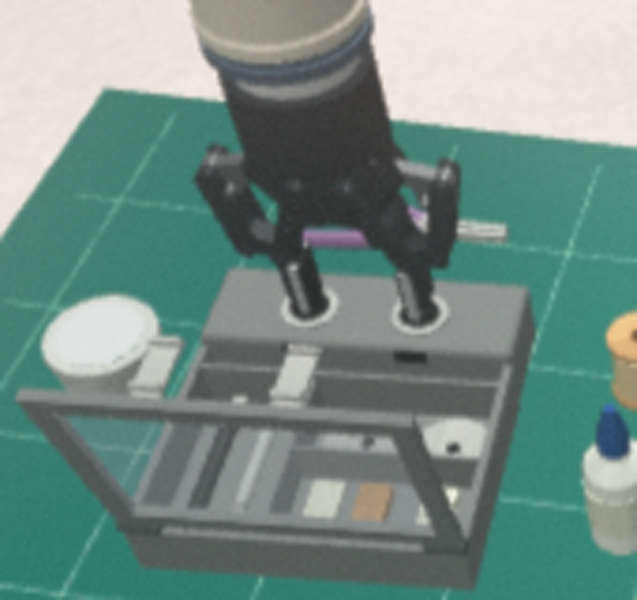

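The lid stands open at the hinge side, with its top edge running from crop (20,395) to (415,420). Both fingertips are still on the caps. I hold a little longer, then lift straight up.

Request:
play_rows(dp=[[0, 0, 0], [0, 0, 0], [0, 0, 0], [0, 0, 0], [0, 0, 0]], rot=[[0, 0, 0], [0, 0, 0], [0, 0, 0], [0, 0, 0], [0, 0, 0]])

```text
clock: 7.85
eef_pos: [512.6, -186.3, 45.2]
tcp_rot: [3.142, 0.0, 0.076]
contact_force: [-5.8, 1.7, 21.5]
opening: 0.63
grasp_force: 10.5
```

Request:
play_rows(dp=[[0, 0, -0.2], [0, 0, -0.5], [0, 0, -1.0], [0, 0, -1.6], [0, 0, -2.2]], rot=[[0, 0, 0], [0, 0, 0], [0, 0, 0], [0, 0, 0], [0, 0, 0]])

```text
clock: 8.27
eef_pos: [512.4, -186.1, 132.7]
tcp_rot: [-3.141, 0.001, 0.076]
contact_force: [-0.2, -0.8, -0.3]
opening: 0.63
grasp_force: 0.0
```

Request:
play_rows(dp=[[0, 0, -0.4], [0, 0, -0.6], [0, 0, -0.7], [0, 0, -0.7], [0, 0, -0.7]], rot=[[0, 0, 0], [0, 0, 0], [0, 0, 0], [0, 0, 0], [0, 0, 0]])

```text
clock: 8.68
eef_pos: [512.3, -186.1, 159.0]
tcp_rot: [-3.141, 0.001, 0.076]
contact_force: [-0.3, -0.2, -0.9]
opening: 0.63
grasp_force: 0.0
```

Run:
```python
from h import *
from rig import optics,telemetry
f=optics.grab_frame("scene")
cv2.imwrite("pics/j.png",cv2.resize(f["color"][85:245,65:235],(637,600),interpolation=cv2.INTER_CUBIC)[:,:,::-1])
for th in(1.4,1.57,1.75):
    print(th)
    for y in(-90,90):
        x=92-122*np.cos(th);z=46+122*np.sin(th);c,s=np.cos(.077),np.sin(.077)
        X=np.array([578.3+c*x-s*y,-180.7+s*x+c*y,z]);q=f["mtx"]@(np.array(f["R"])@X+np.ravel(f["t"]));print((q[:2]/q[2]-[65,85])*3.75)
```

```text
1.4
[ 49.07743378 325.07488824]
[432.8320346  349.64882353]
1.57
[ 30.73772534 354.72471166]
[422.08168026 380.04481891]
1.75
[ 13.73614732 393.19280439]
[411.76862742 419.28548435]
```

View pics/j.png

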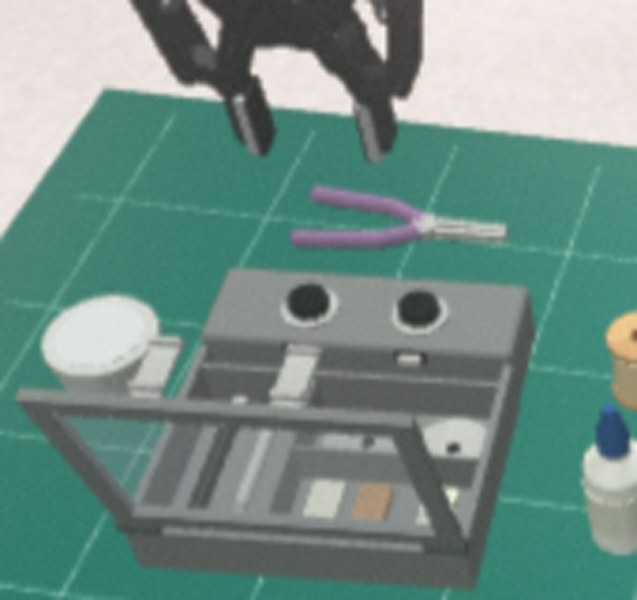

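The lid's top edge runs from (18,395) to (412,420), which matches the projection for 1.75 rad, so it is fully open. Both buttons are back up, the gripper is clear, and the loose items are where they were.

```bash
python3 -c "
from rig import r
print(r.sign_off())"
```

```text
the job is handed in; nothing more can be done
None
```

The blade case is open: both buttons were held down until the lid reached its stop at about 1.75 rad, then let go. The lid stayed up, the loose items were not moved, and the job was handed in at about 9 s.

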